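# Turn the switch box against the post and fit its lenses

## Robot

A 7-joint arm with a two-finger parallel gripper is mounted at the origin on the work surface. World frame = base frame: x ahead of the robot, y to its left, z up, the work surface at z = 0. Lengths are in m, angles in degrees, forces in N, time in s.
With the tool pointing down it reaches from about 0.35 to 0.9 m from the base axis. Payload 7.2 kg.
Tool frame: the origin (TCP) lies midway between the tips of the shut fingers; the grasp point (between the pads) lies behind it (tcp_to_grasp is the z of the grasp point in the tool frame, in m); z points along the fingers, y is the line along which they close (so a half turn about z gives the same grasp; the last joint's range is limited). The gripper opens to 85 mm and grips with 20 to 120 N. Pads are 22 mm wide; open, the fingers measure 114 mm over their backs; the gripper's body (76 mm by 85 mm) begins 54 mm behind the grasp point. The pads swing forward as they close: fully open they stand 13 mm farther back than shut.
Start: joints at [-80.569, 23.554, -0.728, 91.456, 0.321, 64.991, -4.71], TCP at [0.144, 0.608, 0.231] pointing down, gripper open.
Joint ranges: [-169.25, 169.25], [-16.82, 113.86], [-84.01, 82.57], [7.8, 145.47], [-59.2, 239.2], [7.22, 106.19], [-163.78, 163.78]. Speed limits (degrees/s): [136.94, 136.94, 172.46, 172.46, 180, 180, 180].

## Interface

Orientations are given as a 3x3 rotation matrix whose columns are the frame's x, y, z axes.
In Python, from cell import * gives the robot as it stands.
- The arm moves only by the shell command python3 -m creep 'ROWS' [FORCE]. ROWS is text: rows parted by semicolons, each of 7 numbers parted by spaces: the turn, a rotation vector about the tool's x, y, z in degrees, then the shift along the tool's x, y, z in mm, then the closure, from 0 (fully open) to 1 (shut). In form: ax ay az dx dy dz grip; .... A call has 1 to 20 rows; each row is the pose to reach, as a shift and turn from the pose commanded when the call began, along the tool's axes at that moment; what a row does not reach only later rows make up. A row lasts 1/8 s, in which the tool goes at most 62.5 mm and 10.7 degrees, less where a joint would pass 70% of its speed; a pose out of reach is approached as far as the arm can. A call with a gripper value outside its range is refused whole. The fingers move at their own pace and stop on an object; FORCE is the grip in N (left out, the last holds). Time passes only in rows, so rows that repeat a pose let the fingers close. It gives the time, the measured TCP pose, the force, the opening and the grip force at its end, in the units of the state.
- observe(): the state, without advancing time (a new reading comes with each control period).
- grab_frame(name): name is "scene" or "top" or "wrist"; returns (picture, depth): 384x512x3 uint8, red, green, blue; 384x512 float32, m along the optical axis (not along the pixel's ray), 0 where there is no reading.
- camera_params(name): a dict with "fov_y" (degrees; the focal length in pixels is half the picture's height over the tangent of half this angle, whatever the lens; pixels are square), "cx", "cy" (the principal point, pixels), "R" (3x3) and "t" (3): a world point X has camera coordinates R X + t; the wrist camera has in their place "tool_from_camera" (4x4, takes a point from camera to tool coordinates, whose origin is the TCP and whose axes are the flange's). Camera axes: x right, y down, z forward; pixel columns grow to the right and rows downward; lengths in m; the calibration is good to about 2 mm. A picture is of the moment at which its call begins: read the wrist's pose just before it. camera_params takes no time and is no camera call.
- job_done(): hands the job in; it is judged then, once.
Trained networks look in the newest picture that a camera, given by its name, has taken for a name from the list of things; names that differ only in an ending like _2 or _b are one class to them, and where a whole thing is asked for, a point or a joint stands for the part that bears it (a point fixed in the world has none). Each returns a list of dicts, best first, with "score" (0 to 1); they miss things now and then, are a little off and sometimes report something else, mostly with a low value. They report only what shows in the picture. A call takes as long as a camera call.
- spot_in(camera, target): "point" ([column, row] in pixels, amid what is visible of it).
The state is a dict: "time": time; "joint_pos": joint angles; "qvel": joint speeds; "tau": joint torques, N m; "eef_pos": TCP position; "tool_rot": TCP orientation; "force": force on the tool from outside, world axes, zero at the start; "moment": the same for the moment, N m; "finger_gap": finger opening in m; "gripper_force": force on a finger pad.
Only numpy, scipy, OpenCV 4.12 (cv2) and the standard library are available. Lean on these libraries where they do the work, as an engineer would, in place of code of your own. Each camera call takes 0.05 s, during which the arm holds its last target. There are 200 camera calls.

## Task

Slide the square metal switch box up to the fixed post and, pushing it against the post, turn it a quarter turn counter-clockwise without lifting it, so that its toggle faces the robot and the side that faced away now rests against the post (the post to the robot's left of the box). Then take every indicator lens from the sloped rack and seat each in a recess of its own in the box top, flat back down and dome up. The box must end square to the shelf and still beside the post; leave everything else on the shelf alone.

Things in the scene. Friction and masses are not known exactly. Their poses are not given: they have to be found in the camera images.
- box: Grey metal switch box, 130 x 130 mm square, 40 mm high, 0.33 to 0.6 kg, too wide to grip, loose and sliding on the shelf. Origin at the centre of its underside, z up. It starts with +x roughly away from the robot, its toggle (+y side) to the robot's left; it shall end a quarter turn counter-clockwise seen from above: +x to the robot's left, toggle towards the robot.
- toggle (a point): Tip of the fixed steel toggle that sticks out 24 mm from the middle of the box's +y side, 26 mm above the shelf.
- post: Fixed round steel post, 30 mm across, 55 mm high, beyond the box, near the left end of its far side at the start. Origin at the centre of its foot; its axes are those of the world (x away from the robot, y to its left). A box held between finger and post jams if they bear nearly opposite each other: let the post bear near the left end of the far side and push near the right end of the near side.
- rack: Fixed sloped wooden rack, 290 mm long (its y), 64 mm deep, up to 45 mm high, sloping 26 deg down towards its -x (the robot), with a lip 8 mm high above the slope along the lower edge. Origin under its middle. Lenses rest on the slope against the lip at y = -105, -35, 35 or 105 mm, the centres of their backs 26 mm above the shelf.
- recess0 (a point): Centre of the mouth of a round recess in the box top, 42 mm across and 5 mm deep, at x = -32, y = -32 mm of the box.
- recess1 (a point): Centre of the mouth of a round recess in the box top, 42 mm across and 5 mm deep, at x = -32, y = 32 mm of the box.
- recess2 (a point): Centre of the mouth of a round recess in the box top, 42 mm across and 5 mm deep, at x = 32, y = -32 mm of the box.
- recess3 (a point): Centre of the mouth of a round recess in the box top, 42 mm across and 5 mm deep, at x = 32, y = 32 mm of the box.
- lens0: Orange indicator lens, in some runs absent: a solid round button 36 mm across, 24 mm high, 30 g; its straight side wall rises 15 mm from the flat back, the rest is dome. Origin at the centre of the flat back, +z out through the dome (its turn about z means nothing). It starts on the sloped rack, back on the slope, dome outwards, 70 mm from the next place.
- lens1: Orange indicator lens, in some runs absent: a solid round button 36 mm across, 24 mm high, 30 g; its straight side wall rises 15 mm from the flat back, the rest is dome. Origin at the centre of the flat back, +z out through the dome (its turn about z means nothing). It starts on the sloped rack, back on the slope, dome outwards, 70 mm from the next place.
- lens2: Orange indicator lens, in some runs absent: a solid round button 36 mm across, 24 mm high, 30 g; its straight side wall rises 15 mm from the flat back, the rest is dome. Origin at the centre of the flat back, +z out through the dome (its turn about z means nothing). It starts on the sloped rack, back on the slope, dome outwards, 70 mm from the next place.
- lens3: Orange indicator lens, in some runs absent: a solid round button 36 mm across, 24 mm high, 30 g; its straight side wall rises 15 mm from the flat back, the rest is dome. Origin at the centre of the flat back, +z out through the dome (its turn about z means nothing). It starts on the sloped rack, back on the slope, dome outwards, 70 mm from the next place.
- jar: Bystander, not to be disturbed: glass jar, 70 mm across, 100 high. Origin at the centre of its underside.
- tin: Bystander, not to be disturbed: tin can, 66 mm across, 75 high. Origin at the centre of its underside.
- sprocket: Bystander, not to be disturbed: steel sprocket lying flat, 86 mm across. Origin at the centre of its underside.
- throttle_grip: Bystander, not to be disturbed: black rubber throttle grip lying down, 120 mm long, 42 mm thick. Origin at the centre of its underside.
- wrench: Bystander, not to be disturbed: steel wrench lying flat.
- spark_plug: Bystander, not to be disturbed: standing spark plug, 20 mm across, 50 high. Origin at the centre of its underside.
- dish: Bystander, not to be disturbed: small ceramic dish, 100 mm across, 30 high. Origin at the centre of its underside.

How it is judged (in metres and radians):
On the way, in this order (a step that is already met when the one before it is completed fails the run):
1. the box is pushed against the post while it is part-way through its turn (20 to 70 deg) (contact force between box and post above 0.3 N and angle between the x axis of box and the y axis of post, either way round between 0.35 and 1.2 rad), for 0.04 s.
2. the box has been turned the quarter turn, within 8 deg, the post on its left, and no lens has been put on it yet (angle between the x axis of box and the y axis of post, either way round below 0.15 rad and x of post in the frame of box between 0.05 and 0.105 m and y of box in the frame of post below -0.05 m and y of post in the frame of box between -0.065 and 0.065 m and horizontal distance between each of lens0, lens1, lens2, lens3 and box above 0.08 m), for 0.2 s.
At the end, for the whole second after the job is handed in: The box lies flat, a quarter turn counter-clockwise from its start within 8 deg, toggle to the robot, with the post beside its left side (gap at most 25 mm, post within the length of that side); every lens present lies flat (within 6 deg), dome up, on the floor of a recess; all at rest (angle between the x axis of box and the y axis of post, either way round below 0.15 rad and x of post in the frame of box between 0.05 and 0.105 m and y of box in the frame of post below -0.05 m and y of post in the frame of box between -0.065 and 0.065 m and angle between box's own z axis and vertical below 0.06 rad and height (world z) of box below 0.006 m and linear speed of each of box, lens0, lens1, lens2, lens3 below 0.02 m/s and z of lens0 in the frame of box between 0.0315 and 0.0375 m and angle between each of lens0, lens1, lens2, lens3's own z axis and vertical below 0.1 rad and horizontal distance between each of lens0, lens1, lens2, lens3 and box below 0.065 m and z of lens1 in the frame of box between 0.0315 and 0.0375 m and z of lens2 in the frame of box between 0.0315 and 0.0375 m and z of lens3 in the frame of box between 0.0315 and 0.0375 m); the robot touches nothing.
It fails at once if the box is lifted or tipped (height (world z) of box above 0.02 m or angle between box's own z axis and vertical above 0.3 rad).
It fails at once if a bystander is moved more than 25 mm (distance of any of jar, tin, sprocket, throttle_grip, wrench, spark_plug, dish from where it was at the start of the episode above 0.025 m).
Of lens0, lens1, lens2, lens3 only 3 to 4 are there at a start; the rules pass over those that are not, and their reading is None.
At some moment in a run one of box may be knocked a few centimetres aside while the robot is not near it.
It also fails if it takes over 210 s, if anything falls off the work surface, if the arm or the gripper's body presses on something with over 40 N, if the wrist force passes 120 N, or if a joint passes its speed limit or range.

## Working session

There is one attempt and no reset: what is moved stays moved. The work goes in short steps, Python scripts to look and compute and a shell command to move; the robot and the scene stay as the last step left them, time stands still between calls to the robot, and variables do not carry over. Pictures are saved under pics/ and viewed, at most 14 in all, crops included, and the job is handed in when it is done.

```bash
ls; mkdir -p pics; cat > h.py <<'E'
from cell import *
import numpy as np, cv2
def cam(n):
    p=camera_params(n); return p,192/np.tan(np.radians(p['fov_y'])/2)
def save(n,f):
    s=observe(); im,d=grab_frame(n); cv2.imwrite('pics/'+f,im[:,:,::-1]); return im,d,s
def toworld(n,uv,z,s=None):
    """uv Nx2, z depth N -> world"""
    p,f=cam(n); uv=np.atleast_2d(uv).astype(float); z=np.ravel(z)
    c=np.c_[(uv[:,0]-p['cx'])/f*z,(uv[:,1]-p['cy'])/f*z,z]
    if n=='wrist':
        T=np.array(p['tool_from_camera']); t=c@T[:3,:3].T+T[:3,3]
        return t@np.array(s['tool_rot']).T+np.array(s['eef_pos'])
    return (c-np.array(p['t']))@np.array(p['R'])
def cloud(n,d,s=None):
    v,u=np.mgrid[0:384,0:512]; 
    return toworld(n,np.c_[u.ravel(),v.ravel()],d.ravel(),s).reshape(384,512,3)
E
python3 - <<'E'
from h import *
np.set_printoptions(precision=3,suppress=True)
s=observe();print(s); 
for n in('scene','top'):
    im,d,s=save(n,n+'0.png'); W=cloud(n,d,s); np.save(n+'W.npy',W)
    for t in ['box','toggle','post','rack','lens0','jar','tin','sprocket','throttle_grip','wrench','spark_plug','dish','recess0']:
        for r in spot_in(n,t)[:4]:
            u,v=map(int,r['point']); print(n,t,round(r['score'],2),u,v,W[min(v,383),min(u,511)])
import cell;print([x for x in dir(cell) if x[0]!='_'])
E
```

```text
pics
{'time': 0.0, 'joint_pos': array([-80.569,  23.602,  -0.728,  91.503,   0.32 ,  64.99 ,  -4.71 ]), 'qvel': array([ 0.133,  0.017,  0.012, -0.046,  0.015,  0.101,  0.008]), 'tau': array([  0.   , -60.064,   0.682, -29.942,   0.014,   0.011,  -0.   ]), 'eef_pos': array([0.144, 0.608, 0.23 ]), 'tool_rot': array([[-0.973,  0.231, -0.   ],
       [ 0.231,  0.973, -0.002],
       [-0.   , -0.002, -1.   ]]), 'force': array([-1.117, -0.065,  0.336]), 'moment': array([0.049, 0.005, 0.004]), 'gripper_force': 0.0, 'finger_gap': 0.0853156774889232}
scene box 0.74 247 183 [ 0.514 -0.093  0.043]
scene toggle 0.71 246 181 [ 0.503 -0.101  0.04 ]
scene toggle 0.59 246 205 [ 0.609 -0.053  0.045]
scene post 0.55 244 209 [ 0.618 -0.055  0.036]
scene rack 0.87 368 228 [0.549 0.281 0.029]
scene rack 0.19 250 183 [ 0.503 -0.088  0.036]
scene lens0 0.52 411 219 [0.488 0.382 0.047]
scene jar 0.84 138 208 [ 0.765 -0.3    0.073]
scene tin 0.83 263 264 [0.81  0.084 0.062]
scene sprocket 0.55 197 164 [ 0.446 -0.301  0.009]
scene throttle_grip 0.92 148 184 [ 0.615 -0.374  0.026]
scene wrench 0.51 165 136 [ 0
[... 522 characters left out ...]
 0.05 ]
top lens0 0.63 154 213 [0.504 0.317 0.051]
top jar 0.62 153 212 [0.508 0.32  0.055]
top jar 0.6 332 149 [ 0.736 -0.313  0.102]
top tin 0.66 225 138 [0.775 0.066 0.076]
top sprocket 0.81 323 234 [ 0.437 -0.297  0.001]
top sprocket 0.25 224 138 [0.774 0.069 0.083]
top throttle_grip 0.65 343 186 [ 0.612 -0.365  0.034]
top wrench 0.7 371 264 [ 0.33  -0.472  0.008]
top wrench 0.47 270 220 [ 0.485 -0.1    0.044]
top spark_plug 0.45 273 217 [ 0.496 -0.111  0.038]
top dish 0.75 173 153 [0.729 0.261 0.008]
top dish 0.61 271 219 [ 0.489 -0.104  0.031]
top recess0 0.56 273 221 [ 0.482 -0.111  0.037]
['Unreachable', 'camera_params', 'grab_frame', 'job_done', 'observe', 'spot_in', 'tcp_to_grasp']
```

```bash
python3 - <<'E'
from h import *
im=cv2.imread('pics/top0.png'); c=im[100:300,120:390]; cv2.imwrite('pics/top0c.png',cv2.resize(c,None,fx=2.9,fy=2.9,interpolation=cv2.INTER_CUBIC))
W=np.load('topW.npy'); 
np.set_printoptions(precision=4,suppress=True)
print(tcp_to_grasp)
m=(W[...,2]>.03)&(W[...,2]<.047)&(abs(W[...,0]-.49)<.12)&(abs(W[...,1]+.1)<.12)
P=W[m][:,:2]; print(len(P), cv2.minAreaRect((P*1000).astype(np.float32)))
m=(W[...,2]>.05)&(W[...,2]<.065)&(abs(W[...,0]-.6)<.06)&(abs(W[...,1]+.07)<.06)
print(W[m].mean(0),m.sum(), np.median(W[...,2][(abs(W[...,0]-.35)<.05)&(abs(W[...,1])<.1)]))
E
```

```text
-0.0187
1204 ((509.8036804199219, -90.97486114501953), (182.44161987304688, 153.7781219482422), 5.201202392578125)
[ 0.6018 -0.0638  0.0556] 50 0.00031677883941051016
```

View pics/top0c.png

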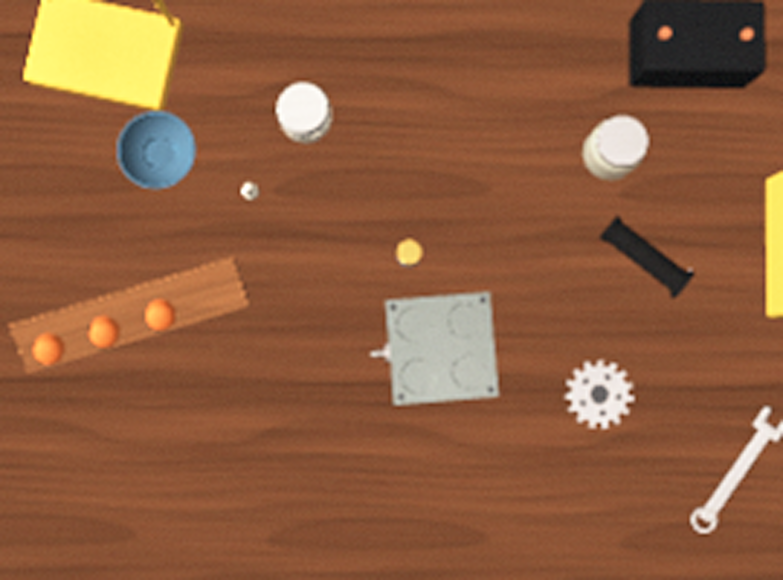

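View pics/scene0.png

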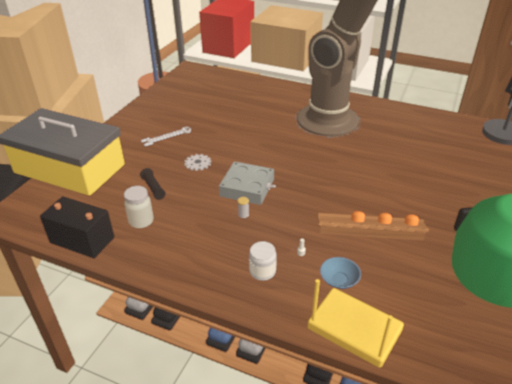

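The top crop shows the box at (441,349) with its toggle to the left at (378,352), and the post at (409,251). Three lenses sit at (48,348), (104,331) and (159,315) on a rack turned about 16°. Next I'll compute their poses.

```bash
cat >> h.py <<'E'
def onplane(n,uv,z,s=None):
    a=toworld(n,uv,np.full(len(uv),.2),s); b=toworld(n,uv,np.full(len(uv),1.),s)
    return a+(b-a)*((z-a[:,2])/(b[:,2]-a[:,2]))[:,None]
def boxpose(n,im,d,s=None,guess=None):
    """grey box top -> minAreaRect on plane z=.04"""
    hsv=cv2.cvtColor(im,cv2.COLOR_RGB2HSV); W=cloud(n,d,s)
    m=(hsv[...,1]<70)&(W[...,2]>.025)&(W[...,2]<.055)&(np.hypot(W[...,0]-guess[0],W[...,1]-guess[1])<.125)
    m=cv2.morphologyEx(m.astype(np.uint8),cv2.MORPH_OPEN,np.ones((5,5)))
    c=max(cv2.findContours(m,0,2)[0],key=cv2.contourArea)[:,0,:]
    P=onplane(n,c,.04,s)[:,:2]*1000
    r=cv2.minAreaRect(P.astype(np.float32)); return r
E
python3 - <<'E'
from h import *
np.set_printoptions(precision=4,suppress=True)
im=cv2.imread('pics/top0.png')[:,:,::-1].copy(); 
W=np.load('topW.npy'); d=np.zeros((384,512)); p,f=cam('top'); d=W@np.array(p['R'])[2]+p['t'][2]
print(boxpose('top',im,d,None,(.485,-.105)))
c=lambda l:np.array(l)/2.9+[120,100]
print('corners',onplane('top',c([(386,300),(489,292),(498,397),(394,405)]),.04))
print('post',onplane('top',c([(409,251)]),.055))
print('lens',onplane('top',c([(48,348),(104,331),(159,315)]),.046))
print('plug',onplane('top',c([(250,190)]),.05))
print('rack',onplane('top',c([(235,257),(248,301),(9,326),(25,373)]),.04))
E
```

```text
((484.91656494140625, -103.78516387939453), (129.34133911132812, 132.09378051757812), 5.408874034881592)
corners [[ 0.544  -0.038   0.04  ]
 [ 0.5557 -0.1664  0.04  ]
 [ 0.4252 -0.1786  0.04  ]
 [ 0.4137 -0.0496  0.04  ]]
post [[ 0.6043 -0.0657  0.055 ]]
lens [[0.4786 0.3797 0.046 ]
 [0.5005 0.311  0.046 ]
 [0.5213 0.2434 0.046 ]]
plug [[0.6785 0.1333 0.05  ]]
rack [[0.5953 0.1513 0.04  ]
 [0.5404 0.134  0.04  ]
 [0.5054 0.4304 0.04  ]
 [0.4474 0.4087 0.04  ]]
```

```bash
cat >> h.py <<'E'
def rowto(pos,yaw):
    """yaw: world angle (deg) of tool y, tool pointing straight down. prints row values"""
    from scipy.spatial.transform import Rotation as R
    s=observe(); A=np.array(s['tool_rot']); y=np.radians(yaw)
    Y=np.array([np.cos(y),np.sin(y),0]); Z=np.array([0,0,-1.]); B=np.c_[np.cross(Y,Z),Y,Z]
    rv=R.from_matrix(A.T@B).as_rotvec(degrees=True); t=A.T@(np.array(pos)-s['eef_pos'])*1000
    print('row',np.round(rv,1),np.round(t,1),'t',round(s['time'],1))
E
python3 -c "
from h import *
b=np.array([.485,-.105]);a=np.radians(5.4);x=np.array([np.cos(a),np.sin(a)]);y=np.array([-np.sin(a),np.cos(a)])
for off,z in((65+45,.2),(65+45,.006),(65+11-22,.006)):
  p=b+off*y/1000; print(p); rowto([*p,z],5.4)
"
```

```text
[0.47464809 0.00451182]
row [ 0.   0.  71.3] [-460.8 -511.1   31.3] t 1.4
[0.47464809 0.00451182]
row [ 0.   0.  71.3] [-460.7 -511.1  225.3] t 1.4
[ 0.47991815 -0.05123965]
row [ 0.   0.  71.3] [-478.7 -564.1  225.3] t 1.4
```

```bash
python3 -m creep '0 0 10 -60 -65 5 0;0 0 20 -115 -128 10 0;0 0 30 -170 -190 15 0;0 0 40 -230 -255 20 0;0 0 50 -285 -318 25 0;0 0 60 -345 -380 31 0;0 0 71 -400 -445 31 0;0 0 71 -461 -511 31 0;0 0 71 -461 -511 31 0;0 0 71 -461 -511 31 0;0 0 71 -461 -511 31 0;0 0 71 -461 -511 31 0;0 0 71 -461 -511 31 0' 30
python3 -c "
from h import *
b=np.array([.485,-.105]);a=np.radians(5.4);y=np.array([-np.sin(a),np.cos(a)])
for off,z in((65+45,.006),(65+11-22,.006)):
  p=b+off*y/1000; rowto([*p,z],5.4)
print(observe()['eef_pos'])
"
```

```text
time: 3.02
eef_pos: [0.4747, 0.0046, 0.2002]
tool_rot: [[-0.098, 0.995, -0.0], [0.995, 0.098, 0.0], [0.0, -0.0, -1.0]]
force: [-0.9, -0.1, 0.5]
finger_gap: 0.0855
gripper_force: 0.0
row [-0.  -0.   0.2] [-1.000e-01  0.000e+00  1.942e+02] t 3.0
row [-0.  -0.   0.2] [-56.1  -0.2 194.2] t 3.0
[0.47471475 0.00461995 0.20016542]
```

Down, then push to the right by 22 mm, and back off.

```bash
python3 -m creep '0 0 0 0 0 60 0;0 0 0 0 0 120 0;0 0 0 0 0 170 0;0 0 0 0 0 194 0;0 0 0 0 0 194 0;0 0 0 -10 0 194 0;0 0 0 -20 0 194 0;0 0 0 -28 0 194 0;0 0 0 -33 0 194 0;0 0 0 -37 0 194 0;0 0 0 -41 0 194 0;0 0 0 -45 0 194 0;0 0 0 -49 0 194 0;0 0 0 -53 0 194 0;0 0 0 -56 0 194 0;0 0 0 -56 0 194 0' 30
python3 -m creep '0 0 0 25 0 0 0;0 0 0 45 0 0 0;0 0 0 55 0 -60 0;0 0 0 55 0 -110 0;0 0 0 55 0 -150 0;0 0 0 55 0 -150 0'
python3 - <<'E'
from h import *
im,d,s=save('top','top1.png'); r=boxpose('top',im,d,None,(.485,-.125)); print(r)
E
```

```text
time: 5.03
eef_pos: [0.4805, -0.0519, 0.0062]
tool_rot: [[-0.098, 0.995, 0.0], [0.995, 0.098, -0.001], [-0.001, 0.0, -1.0]]
force: [-0.6, 1.8, 0.8]
finger_gap: 0.0854
gripper_force: 0.7
time: 5.78
eef_pos: [0.4768, 0.0029, 0.1587]
tool_rot: [[-0.098, 0.995, 0.005], [0.995, 0.098, 0.001], [0.0, 0.005, -1.0]]
force: [0.6, 0.5, 0.5]
finger_gap: 0.0853
gripper_force: 0.0
((487.2152099609375, -127.33583068847656), (129.26612854003906, 129.73699951171875), 5.527013301849365)
```

```bash
python3 -c "
from h import *
b=np.array([.487,-.127]);a=np.radians(5.5);x=np.array([np.cos(a),np.sin(a)])
for off,z in((-98,.15),(-98,.006),(-76+41,.006)):
  p=b+off*x/1000; print(p);rowto([*p,z],-84.5)
"
```

```text
[ 0.38945117 -0.13639288]
row [ 0.1 -0.1 90.1] [-130.4  -99.5    6.7] t 5.8
[ 0.38945117 -0.13639288]
row [ 0.1 -0.1 90.1] [-130.4  -99.8  150.7] t 5.8
[ 0.45216113 -0.1303546 ]
row [ 0.1 -0.1 90.1] [-130.6  -36.8  150.9] t 5.8
```

```bash
python3 -m creep '0 0 10 -20 -20 0 0;0 0 20 -50 -40 0 0;0 0 30 -80 -65 0 0;0 0 40 -110 -85 0 0;0 0 50 -130 -100 5 0;0 0 60 -130 -100 20 0;0 0 70 -130 -100 40 0;0 0 80 -130 -100 60 0;0 0 90 -130 -100 80 0;0 0 90 -130 -100 120 0;0 0 90 -130 -100 151 0;0 0 90 -130 -100 151 0;0 0 90 -130 -85 151 0;0 0 90 -130 -78 151 0;0 0 90 -130 -73 151 0;0 0 90 -130 -68 151 0;0 0 90 -130 -63 151 0;0 0 90 -130 -58 151 0;0 0 90 -130 -53 151 0;0 0 90 -130 -48 151 0' 30
python3 -c "
from h import *
print(observe()['force'])"
```

```text
time: 8.32
eef_pos: [0.4403, -0.1305, 0.0053]
tool_rot: [[0.995, 0.099, -0.0], [0.099, -0.995, 0.0], [-0.0, -0.0, -1.0]]
force: [-3.9, -0.7, 3.7]
finger_gap: 0.0852
gripper_force: 2.4
[-3.91553196 -0.68798169  3.73722092]
```

```bash
python3 -m creep '0 0 0 4 0 0 0;0 0 0 7 0 0 0;0 0 0 10 0 0 0;0 0 0 10 0 0 0'
python3 - <<'E'
from h import *
im,d,s=save('top','top2.png'); r=boxpose('top',im,d,None,(.525,-.127)); print(r)
E
```

```text
time: 8.82
eef_pos: [0.4508, -0.1295, 0.0053]
tool_rot: [[0.995, 0.099, 0.001], [0.099, -0.995, -0.0], [0.001, 0.0, -1.0]]
force: [-0.9, -0.1, -1.6]
finger_gap: 0.0852
gripper_force: 0.5
((532.0848999023438, -121.01000213623047), (115.94297790527344, 132.7310333251953), 5.175827503204346)
```

```bash
python3 -m creep '0 0 0 -8 0 0 0;0 0 0 -20 0 0 0;0 0 0 -25 15 -9 1;0 0 0 -25 30 -9 1;0 0 0 -25 48 -9 1;0 0 0 -25 48 -9 1;0 0 0 -25 48 -9 1;0 0 0 -25 48 -9 1;0 0 0 -25 48 -9 1'
python3 - <<'E'
from h import *
im,d,s=save('top','top3.png'); r=boxpose('top',im,d,None,(.525,-.127)); print(r)
c=im[150:270,200:340]; cv2.imwrite('pics/top3c.png',cv2.resize(c[:,:,::-1],None,fx=4,fy=4))
E
```

```text
time: 10.0
eef_pos: [0.4299, -0.1792, 0.0142]
tool_rot: [[0.995, 0.1, -0.0], [0.1, -0.995, 0.0], [-0.0, -0.0, -1.0]]
force: [0.1, -1.0, -0.3]
finger_gap: -0.0001
gripper_force: 0.0
((526.3881225585938, -121.58480072021484), (128.870849609375, 132.984619140625), 5.748470783233643)
```

View pics/top3c.png

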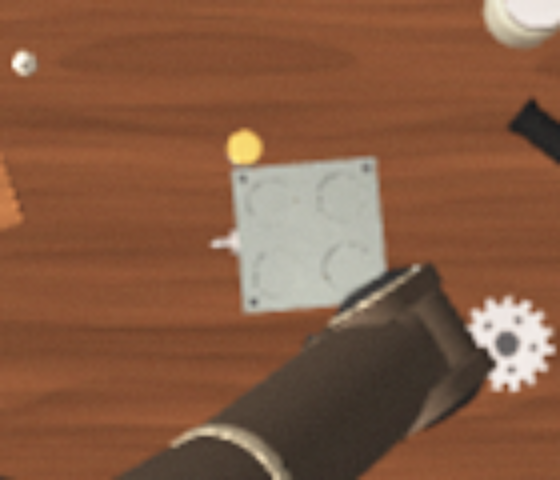

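The crop shows the box with the post (245,147) right at the left end of its far side. The finger is under the arm at the right end of the near side. Next I'll work out the arc.

```bash
cat > arc.py <<'E'
from h import *
import sys
def rot(t): t=np.radians(t); return np.array([[np.cos(t),-np.sin(t)],[np.sin(t),np.cos(t)]])
def arc(thetas,post,yc,pen=1,roll=15,fy=-48,z=.014):
    s=observe(); A=np.array(s['tool_rot']); cur=np.degrees(np.arctan2(A[1,1],A[0,1]))
    for t in thetas:
        y=yc-roll*np.radians(t-thetas[0]); p=np.array(post)+rot(t)@[-156+pen,fy-y]
        dd=A.T@(np.r_[p/1000,z]-s['eef_pos'])*1000
        print(t,'az',round((cur-(t-90)+180)%360-180,1),'d',np.round(dd,1))
E
python3 -c "
from arc import *
arc([5.5,8,11,14,17,20,23,26,29,32,35,38,41,44,47,50],(604,-66),48)"
```

```text
5.5 az 0.2 d [29.2  0.   0.2]
8 az -2.3 d [33.4  6.   0.2]
11 az -5.3 d [38.9 13.   0.2]
14 az -8.3 d [44.6 19.7  0.2]
17 az -11.3 d [50.7 26.1  0.2]
20 az -14.3 d [57.1 32.2  0.2]
23 az -17.3 d [63.7 37.9  0.2]
26 az -20.3 d [70.6 43.3  0.2]
29 az -23.3 d [77.7 48.4  0.2]
32 az -26.3 d [85.  53.1  0.2]
35 az -29.3 d [92.5 57.4  0.2]
38 az -32.3 d [100.2  61.3   0.2]
41 az -35.3 d [108.1  64.9   0.2]
44 az -38.3 d [116.1  68.1   0.2]
47 az -41.3 d [124.2  70.8   0.2]
50 az -44.3 d [132.5  73.2   0.2]
```

```bash
python3 -m creep '0 0 0 15 0 0 1;0 0 0 24 0 0 1;0 0 0 29 0 0 1;0 0 -2 33 5 0 1;0 0 -5 39 11 0 1;0 0 -8 45 17 0 1;0 0 -11 51 23 0 1;0 0 -14 57 29 0 1;0 0 -17 64 35 0 1;0 0 -20 71 40 0 1;0 0 -23 78 45 0 1;0 0 -26 85 50 0 1;0 0 -29 92 55 0 1'
python3 - <<'E'
from h import *
im,d,s=save('top','top4.png'); r=boxpose('top',im,d,None,(.54,-.14)); print(r,s['force'])
c=im[150:270,200:340]; cv2.imwrite('pics/top4c.png',cv2.resize(c[:,:,::-1],None,fx=4,fy=4))
E
```

```text
time: 11.68
eef_pos: [0.527, -0.2259, 0.0142]
tool_rot: [[0.821, 0.571, -0.0], [0.571, -0.821, 0.0], [-0.0, -0.0, -1.0]]
force: [-1.4, 0.1, -0.7]
finger_gap: -0.0001
gripper_force: 0.5
((551.7825927734375, -119.9808349609375), (116.31504821777344, 137.73312377929688), 36.353240966796875) [-1.44931289  0.12606941 -0.70327137]
```

View pics/top4c.png

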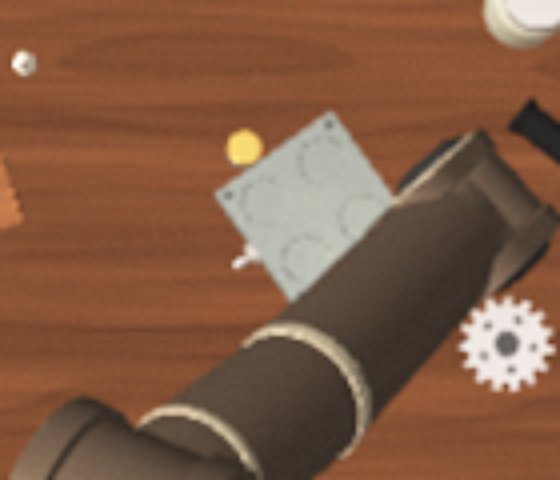

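The box stands at about 36°, touching the post, but it has slipped: the post is now at about y_b=19 mm and the finger is near the box's corner. I'll shift the box along its toggle side before going on.

```bash
python3 -c "
from h import *
rowto([.485,-.039,.12],36)"
python3 -m creep '0 0 0 -12 0 0 0.6;0 0 0 -25 0 -20 0;0 0 0 -30 -10 -80 0;0 0 -10 -40 -40 -106 0;0 0 -20 -50 -75 -106 0;0 0 -30 -60 -110 -106 0;0 0 -40 -70 -140 -106 0;0 0 -50 -75 -165 -106 0'
python3 - <<'E'
from h import *
rowto([.485,-.039,.12],36)
E
```

```text
row [  0.1   0.  -91.1] [  72.2 -178.3 -105.9] t 11.7
time: 12.72
eef_pos: [0.3692, -0.1319, 0.1201]
tool_rot: [[0.089, 0.996, 0.0], [0.996, -0.089, 0.001], [0.001, -0.0, -1.0]]
force: [0.0, 0.0, -0.6]
finger_gap: 0.0857
gripper_force: 0.0
row [  0.   -0.1 -41.1] [102.8 107.1   0.2] t 12.7
```

```bash
python3 -m creep '0 0 -10 30 25 0 0;0 0 -20 60 60 0 0;0 0 -30 85 90 0 0;0 0 -41 103 107 0 0;0 0 -41 103 107 0 0;0 0 -41 103 107 0 0'
python3 - <<'E'
from h import *
im,d,s=save('top','top5.png'); r=boxpose('top',im,d,None,(.55,-.128)); print(r)
cv2.imwrite('pics/top5c.png',cv2.resize(im[150:270,200:340,::-1],None,fx=4,fy=4))
E
```

```text
time: 13.48
eef_pos: [0.4861, -0.0409, 0.1201]
tool_rot: [[-0.58, 0.815, -0.001], [0.815, 0.58, -0.0], [0.0, -0.001, -1.0]]
force: [-0.3, -0.5, 0.3]
finger_gap: 0.0851
gripper_force: 0.0
((551.8759155273438, -130.98374938964844), (130.01199340820312, 119.9482421875), 37.32946014404297)
```

View pics/top5c.png

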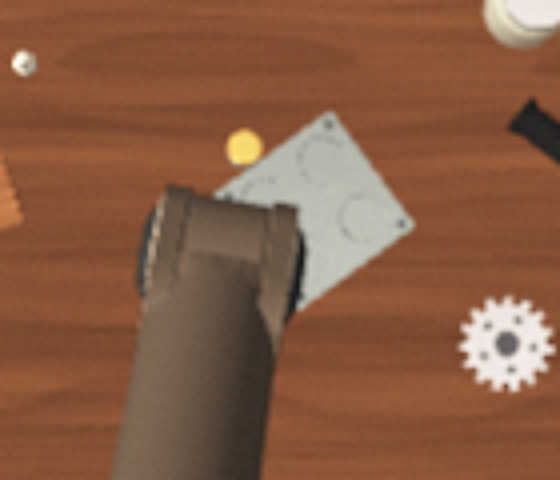

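```bash
python3 -m creep '0 0 0 0 0 60 0.25;0 0 0 0 0 100 0.25;0 0 0 0 0 112 0.25;0 0 0 -10 0 112 0.25;0 0 0 -20 0 112 0.25;0 0 0 -27 0 112 0.25;0 0 0 -32 0 112 0.25;0 0 0 -37 0 112 0.25;0 0 0 -42 0 112 0.25;0 0 0 -47 0 112 0.25;0 0 0 -52 0 112 0.25;0 0 0 -57 0 112 0.25;0 0 0 -62 0 112 0.25;0 0 0 -66 0 112 0.25;0 0 0 -66 0 112 0.25'
python3 -m creep '0 0 0 20 0 0 0.25;0 0 0 40 0 -10 0.25;0 0 0 45 0 -70 0.25;0 0 0 45 0 -110 0.25;0 0 10 20 -40 -110 0.3;0 0 20 0 -80 -110 0.6;0 0 30 -20 -110 -110 1;0 0 40 -40 -140 -110 1;0 0 50 -40 -140 -110 1;0 0 60 -40 -140 -110 1'
python3 - <<'E'
from h import *
im,d,s=save('top','top6.png'); r=boxpose('top',im,d,None,(.57,-.156)); print(r)
cv2.imwrite('pics/top6c.png',cv2.resize(im[150:270,200:340,::-1],None,fx=4,fy=4))
E
```

```text
time: 15.4
eef_pos: [0.5265, -0.0944, 0.0083]
tool_rot: [[-0.582, 0.813, 0.001], [0.813, 0.582, -0.001], [-0.001, 0.0, -1.0]]
force: [0.7, -0.7, -0.2]
finger_gap: 0.0641
gripper_force: 0.0
time: 16.65
eef_pos: [0.4348, -0.207, 0.1181]
tool_rot: [[0.418, 0.908, 0.0], [0.908, -0.418, 0.0], [0.0, 0.0, -1.0]]
force: [0.4, -0.2, -0.3]
finger_gap: 0.0
gripper_force: 0.0
((566.49853515625, -153.82992553710938), (129.84217834472656, 137.33432006835938), 35.510189056396484)
```

View pics/top6c.png

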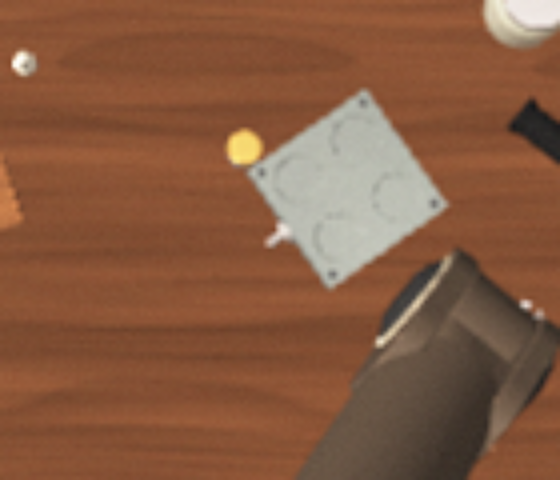

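```bash
python3 -c "
from arc import *
c=np.array([569,-156]); p=(c+rot(34.7)@[-102,-50])/1000; rowto([*p,.11],-55.3); rowto([*p,.014],-55.3)
arc([34.7,38,41,44,47,50,53,56,59,62,65],(604,-66),54,roll=40,fy=-50)"
```

```text
row [-0.  -0.  30.2] [-10.5  91.8   8. ] t 16.7
row [-0.  -0.  30.2] [-10.6  91.8 104. ] t 16.7
34.7 az 30.2 d [ 12.8 105.3 104. ]
38 az 26.9 d [ 14.9 114.  104. ]
41 az 23.9 d [ 17.  121.7 104. ]
44 az 20.9 d [ 19.5 129.2 104. ]
47 az 17.9 d [ 22.3 136.6 104. ]
50 az 14.9 d [ 25.3 143.7 104. ]
53 az 11.9 d [ 28.6 150.7 104. ]
56 az 8.9 d [ 32.2 157.5 104. ]
59 az 5.9 d [ 36. 164. 104.]
62 az 2.9 d [ 40.  170.4 104. ]
65 az -0.1 d [ 44.3 176.5 104. ]
```

```bash
python3 -m creep '0 0 10 -4 30 0 1;0 0 20 -8 65 0 1;0 0 30 -11 92 20 1;0 0 30 -11 92 70 1;0 0 30 -11 92 104 1;0 0 30 -11 92 104 1;0 0 30 2 99 104 1;0 0 30 13 105 104 1;0 0 27 15 114 104 1;0 0 24 17 122 104 1;0 0 21 20 129 104 1;0 0 18 22 137 104 1;0 0 15 25 144 104 1;0 0 12 29 151 104 1;0 0 9 32 158 104 1;0 0 6 36 164 104 1;0 0 3 40 170 104 1'
python3 - <<'E'
from h import *
im,d,s=save('top','top7.png'); r=boxpose('top',im,d,None,(.59,-.156)); print(r,s['force'])
cv2.imwrite('pics/top7c.png',cv2.resize(im[150:270,200:340,::-1],None,fx=4,fy=4))
E
```

```text
time: 18.82
eef_pos: [0.6073, -0.241, 0.0142]
tool_rot: [[0.456, 0.89, -0.0], [0.89, -0.456, 0.0], [-0.0, -0.0, -1.0]]
force: [-1.3, -0.6, -0.7]
finger_gap: 0.0
gripper_force: 0.5
((597.6340942382812, -130.17697143554688), (91.09590148925781, 129.65126037597656), 62.99640655517578) [-1.26655529 -0.56761816 -0.74256537]
```

View pics/top7c.png

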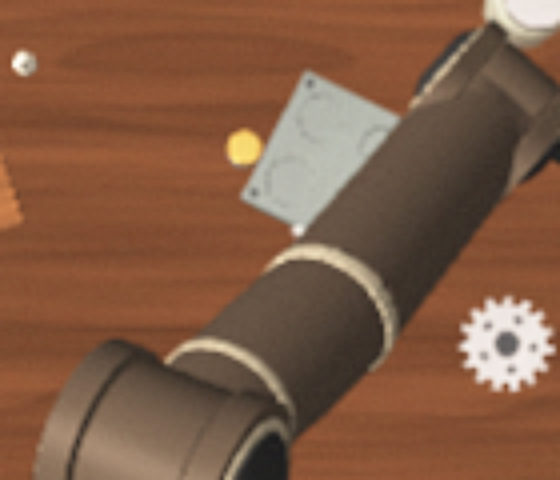

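```bash
python3 -c "
from arc import *
arc([63,66,69,72,75,78,81,84,87,90],(604,-66),21,roll=60,fy=-59)"
```

```text
63 az 0.0 d [-1.4 -3.3  0.4]
66 az -3.0 d [2.9 1.6 0.4]
69 az -6.0 d [7.2 6.2 0.4]
72 az -9.0 d [11.6 10.7  0.4]
75 az -12.0 d [16.  14.9  0.4]
78 az -15.0 d [20.5 19.   0.4]
81 az -18.0 d [25.1 22.8  0.4]
84 az -21.0 d [29.7 26.4  0.4]
87 az -24.0 d [34.3 29.9  0.4]
90 az -27.0 d [39.  33.2  0.4]
```

```bash
python3 -m creep '0 0 -3 4 0 0 1;0 0 -6 8 5 0 1;0 0 -9 12 10 0 1;0 0 -12 16 14 0 1;0 0 -15 21 18 0 1;0 0 -18 25 22 0 1;0 0 -21 30 26 0 1;0 0 -24 35 30 0 1;0 0 -27 39 33 0 1;0 0 -27 39 33 0 1'
python3 - <<'E'
from h import *
im,d,s=save('top','top8.png'); r=boxpose('top',im,d,None,(.60,-.146)); print(r,s['force'])
cv2.imwrite('pics/top8c.png',cv2.resize(im[130:250,200:340,::-1],None,fx=4,fy=4))
E
```

```text
time: 20.12
eef_pos: [0.6564, -0.2257, 0.0154]
tool_rot: [[0.005, 1.0, 0.005], [1.0, -0.005, -0.006], [-0.006, 0.005, -1.0]]
force: [5.1, -11.2, -2.5]
finger_gap: 0.0001
gripper_force: 5.2
((607.7344360351562, -122.84086608886719), (86.29157257080078, 130.01235961914062), 84.33164978027344) [  5.06776646 -11.18309365  -2.47497651]
```

View pics/top8c.png

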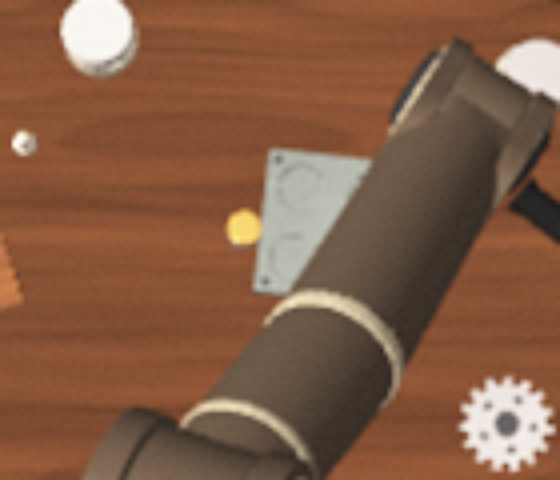

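```bash
python3 -m creep '0 0 0 -12 0 0 1;0 0 0 -28 0 0 0.5;0 0 0 -28 -25 6 0;0 0 0 -28 -49 9 0;0 0 0 -28 -49 9 0;0 0 0 -20 -49 9 0;0 0 0 -15 -49 9 0;0 0 0 -11 -49 9 0;0 0 0 -8 -49 9 0;0 0 0 -5 -49 9 0;0 0 0 -3 -49 9 0;0 0 0 -2 -49 9 0;0 0 0 -2 -49 9 0' 
python3 -c "
from h import *
rowto([.607,-.222,.006],0)"
```

```text
time: 21.8
eef_pos: [0.6052, -0.2246, 0.0054]
tool_rot: [[0.007, 1.0, 0.001], [1.0, -0.007, -0.001], [-0.001, 0.001, -1.0]]
force: [1.5, -3.6, -2.0]
finger_gap: 0.085
gripper_force: 2.2
row [ 0.   0.1 -0.4] [ 2.6  1.8 -0.6] t 21.8
```

Now press a little more, then back off, lift and look.

```bash
python3 -m creep '0 0 0 2 0 0 0;0 0 0 3 0 0 0;0 0 0 3 0 0 0'
python3 -m creep '0 0 0 -12 0 0 0;0 0 0 -25 0 -5 0;0 0 0 -25 0 -65 0;0 0 0 -25 0 -125 0;0 0 0 -30 -40 -180 0;0 0 0 -30 -80 -200 0;0 0 0 -30 -130 -200 0;0 0 0 -30 -180 -200 0;0 0 0 -30 -180 -200 0'
python3 - <<'E'
from h import *
im,d,s=save('top','top9.png'); r=boxpose('top',im,d,None,(.60,-.146)); print(r,s['force'])
cv2.imwrite('pics/top9c.png',cv2.resize(im[130:250,200:340,::-1],None,fx=4,fy=4))
E
```

```text
time: 22.18
eef_pos: [0.6059, -0.2241, 0.006]
tool_rot: [[0.009, 1.0, 0.003], [1.0, -0.009, -0.004], [-0.004, 0.003, -1.0]]
force: [3.5, -11.2, -1.7]
finger_gap: 0.085
gripper_force: 4.8
time: 23.3
eef_pos: [0.4212, -0.2497, 0.2059]
tool_rot: [[0.009, 1.0, -0.0], [1.0, -0.009, 0.002], [0.002, -0.0, -1.0]]
force: [0.5, -0.3, 0.5]
finger_gap: 0.0854
gripper_force: 0.0
((621.7109375, -143.60939025878906), (135.07823181152344, 127.24006652832031), 0.3366844356060028) [ 0.49486288 -0.26939461  0.46209453]
```

View pics/top9c.png

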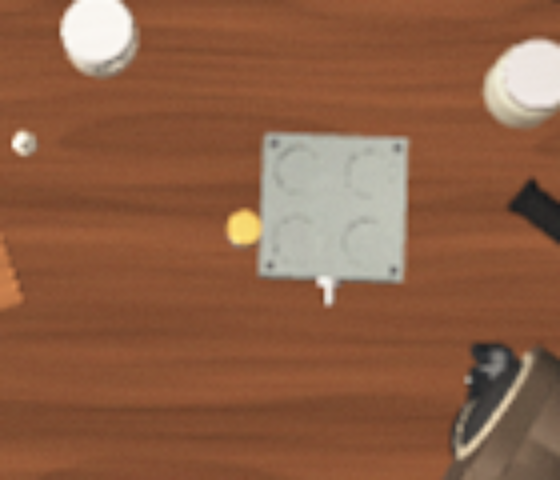

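```bash
cat >> h.py <<'E'
def row(pos,B):
    from scipy.spatial.transform import Rotation as R
    s=observe(); A=np.array(s['tool_rot'])
    rv=R.from_matrix(A.T@B).as_rotvec(degrees=True); t=A.T@(np.array(pos)-s['eef_pos'])*1000
    print('row',np.round(rv,1),np.round(t,1),'t',round(s['time'],1))
def frame(Y,Z):
    Y=np.array(Y)/np.linalg.norm(Y);Z=np.array(Z)/np.linalg.norm(Z); return np.c_[np.cross(Y,Z),Y,Z]
def down(yaw): y=np.radians(yaw); return frame([np.cos(y),np.sin(y),0],[0,0,-1])
E
python3 -c "
from h import *
row([.46,.30,.27],down(107.4)); print(np.array(camera_params('wrist')['tool_from_camera']).round(3), camera_params('wrist')['fov_y'],observe()['joint_pos'])"
```

```text
row [ 1.000e-01  0.000e+00 -1.078e+02] [549.8  32.2 -63.2] t 23.4
[[ 0.    -0.965 -0.263  0.067]
 [ 1.     0.     0.     0.   ]
 [-0.    -0.263  0.965 -0.141]
 [ 0.     0.     0.     1.   ]] 60.002398822338925 [ -3.48603364  12.86038732  33.54173464 113.05397259  -8.60839872
  56.4439128   33.73853113]
```

```bash
python3 -m creep '0 0 -10 50 3 0 0;0 0 -20 110 6 0 0;0 0 -30 170 10 0 0;0 0 -40 230 14 0 0;0 0 -50 290 18 0 0;0 0 -60 350 22 0 0;0 0 -70 410 26 0 0;0 0 -80 470 30 0 0;0 0 -90 520 50 20 0;0 0 -100 555 70 35 0;0 0 -108 560 72 36 0;0 0 -108 560 72 36 0;0 0 -108 560 72 36 0'
python3 - <<'E'
from h import *
np.set_printoptions(precision=4,suppress=True)
im,d,s=save('wrist','w1.png'); W=cloud('wrist',d,s); np.savez('w1.npz',W=W,im=im)
for r in spot_in('wrist','lens0')[:5]: 
    u,v=map(int,r['point']); print(r['score'],u,v,W[v,u])
hsv=cv2.cvtColor(im,cv2.COLOR_RGB2HSV)
m=((hsv[...,0]<18)&(hsv[...,1]>170)&(hsv[...,2]>150)).astype(np.uint8)
n,l,st,c=cv2.connectedComponentsWithStats(m)
for i in range(1,n):
    if st[i,4]>300: print(st[i],c[i], W[l==i].mean(0), W[l==i].max(0),W[l==i].min(0))
# rack plane fit around
g=(W[...,2]>.015)&(W[...,2]<.05)&(m==0)&(abs(W[...,0]-.52)<.1)&(abs(W[...,1]-.29)<.13)
P=W[g]; A=np.c_[P[:,:2],np.ones(len(P))]
k=np.ones(len(P),bool)
for _ in range(6):
    q=np.linalg.lstsq(A[k],P[k,2],rcond=None)[0]; k=abs(A@q-P[:,2])<.003
print('plane z=',q,'slope',np.degrees(np.arctan(np.hypot(*q[:2]))),'yaw',np.degrees(np.arctan2(q[1],q[0])),k.sum(),len(P))
E
```

```text
time: 24.98
eef_pos: [0.5005, 0.31, 0.1693]
tool_rot: [[-0.954, -0.3, -0.0], [-0.3, 0.954, 0.0], [0.0, 0.0, -1.0]]
force: [0.4, -0.6, 0.1]
finger_gap: 0.0851
gripper_force: 0.0
0.82 261 181 [0.4964 0.3153 0.0467]
0.76 174 179 [0.5165 0.2469 0.0453]
0.57 348 181 [0.475  0.383  0.0474]
[ 108    0  218   59 3823] [226.0934  20.328 ] [ 0.3821  0.249  -0.0002] [0.4368 0.3395 0.3108] [ 0.3626  0.1493 -0.0039]
[ 314    0  198   65 1290] [399.1186  23.6891] [0.3405 0.3903 0.0004] [0.4368 0.4974 0.3108] [ 0.3276  0.2903 -0.0039]
[399   0 113  48 663] [453.5913  20.1735] [ 0.324   0.4335 -0.    ] [0.4368 0.49   0.3108] [ 0.3182  0.2903 -0.0035]
[ 312   15  200   74 2022] [407.8531  49.6068] [ 0.3569  0.4064 -0.0004] [0.4368 0.5076 0.3108] [ 0.3462  0.2903 -0.0039]
[  0  25  68  29 429] [26.4452 40.1399] [ 0.4487  0.0885 -0.0008] [0.4575 0.2903 0.3108] [ 0.4368  0.0653 -0.0041]
[  0  45  58  33 454] [24.2137 59.9405] [ 0.4654  0.0892 -0.0002] [0.4712 0.2903 0.3108] [ 0.4368  0.0658 -0.0044]
[288  58  99  41 509] [338.5069  77.6012] [0.3967 0.3568 0.0007] [0.4368 0.4041 0.3108] [ 0.3898  0.2903 
[... 449 characters left out ...]
3108] [ 0.3946  0.2903 -0.003 ]
[114 117  75  28 418] [144.7464 130.4761] [ 0.4936  0.2027 -0.0006] [0.5025 0.2903 0.3108] [ 0.4368  0.1729 -0.0036]
[361 238  69  42 333] [406.5165 260.3183] [0.5418 0.4877 0.0011] [0.5586 0.5105 0.3108] [ 0.4368  0.2903 -0.0025]
[154 269  85  25 379] [194.6675 279.723 ] [ 0.6297  0.2861 -0.0011] [0.6573 0.3315 0.0008] [ 0.6186  0.2458 -0.0032]
[  0 274  96  35 534] [ 41.4082 288.9251] [ 0.6885  0.1343 -0.0008] [0.7154 0.2903 0.3108] [ 0.4368  0.0918 -0.0033]
[254 330 104  25 499] [315.9218 340.5471] [0.6612 0.4328 0.001 ] [0.6832 0.4756 0.3108] [ 0.4368  0.2903 -0.0029]
plane z= [0.0228 0.0106 0.0224] slope 1.4426371734464811 yaw 24.954313109090485 2080 8027
```

View pics/w1.png

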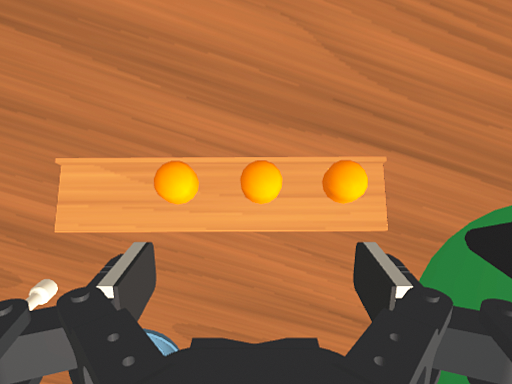

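Three lenses sit at pixels (176,182), (261,181) and (345,181) on the rack, with the lip along row 160 towards the robot. The fourth place, to the left in the picture, is empty, and a green lamp shows at right.

```bash
python3 - <<'E'
from h import *
np.set_printoptions(precision=4,suppress=True)
z=np.load('w1.npz'); W=z['W']; im=z['im'].astype(int); s=observe()
m=((im[...,0]>225)&(im[...,1]>110)&(im[...,2]<45)).astype(np.uint8)
m=cv2.morphologyEx(m,cv2.MORPH_CLOSE,np.ones((5,5)))
n,l,st,c=cv2.connectedComponentsWithStats(m)
ok=np.zeros((384,512),bool); ok[185:226,70:378]=1
ok&=cv2.dilate(m,np.ones((13,13)))==0
P=W[ok]; A=np.c_[P[:,:2],np.ones(len(P))]; k=np.ones(len(P),bool)
for _ in range(6):
    q=np.linalg.lstsq(A[k],P[k,2],rcond=None)[0]; k=abs(A@q-P[:,2])<.003
print('plane',q,'slope',np.degrees(np.arctan(np.hypot(*q[:2]))),'yaw',np.degrees(np.arctan2(q[1],q[0])),k.sum(),len(P))
nrm=np.array([-q[0],-q[1],1]);nrm/=np.linalg.norm(nrm)
L=[]
for i in range(1,n):
    if st[i,4]>300:
        cc=max(cv2.findContours((l==i).astype(np.uint8),0,2)[0],key=len)
        (u,v),r=cv2.minEnclosingCircle(cc)
        a=toworld('wrist',[(u,v)],[.1],s)[0]; b=toworld('wrist',[(u,v)],[1],s)[0]; dd=b-a
        P0=np.array([0,0,q[2]])+nrm*.010
        X=a+dd*((P0-a)@nrm)/(dd@nrm); back=X-nrm*.010
        print(st[i],(u,v),r,'back',back,'top',W[int(v),int(u)]); L.append(back)
L=np.array(L); dL=L[np.argmax(L[:,1])]-L[np.argmin(L[:,1])]; print('lens line yaw',np.degrees(np.arctan2(dL[1],dL[0]))-90,np.linalg.norm(dL))
g=(im[...,1]>im[...,0]+30)&(im[...,1]>im[...,2]+20); print('lamp',W[g].min(0),W[g].max(0),np.median(W[g],0))
E
```

```text
plane [ 0.459   0.1487 -0.2541] slope 25.757464749452083 yaw 17.954538499257925 9180 9207
[ 154  161   45   43 1464] (175.91908264160156, 182.56558227539062) 22.363243103027344 back [0.5269 0.2485 0.0247] top [0.5183 0.2485 0.0466]
[ 242  161   41   43 1334] (261.5869445800781, 181.78260803222656) 21.476085662841797 back [0.5041 0.3185 0.0247] top [0.4964 0.3153 0.0467]
[ 328  160   40   44 1329] (345.24139404296875, 181.7586212158203) 22.272994995117188 back [0.4824 0.387  0.0249] top [0.4758 0.3807 0.0471]
lens line yaw 17.786975497804406 0.14544277139663636
lamp [0.4368 0.2903 0.0014] [0.6225 0.5525 0.3108] [0.5169 0.5054 0.056 ]
```

```bash
cat > lens.py <<'E'
from h import *
a=np.radians(17.9); xr=np.array([np.cos(a),np.sin(a),0]); yr=np.array([-np.sin(a),np.cos(a),0])
sl=np.radians(26); n=np.cos(sl)*np.array([0,0,1])-np.sin(sl)*xr
B=np.array([.5043,.3183,.0255]); L={'A':B-.07*yr,'B':B,'C':B+.07*yr}
F=frame(yr,-n)
E
python3 - <<'E'
from lens import *
z=np.load('w1.npz'); W=z['W']; im=z['im'].astype(int)
g=(im[...,1]>im[...,0]+30)&(im[...,1]>im[...,2]+20); print(np.percentile(W[g],[3,10,50,90,97],axis=0).round(3))
for h in(.07,.002): row(L['A']+h*n,F)
E
```

```text
[[0.466 0.498 0.009]
 [0.477 0.499 0.014]
 [0.517 0.505 0.056]
 [0.544 0.524 0.092]
 [0.597 0.538 0.102]]
row [ -0.1 -26.   -0.4] [ 24.  -63.3  81.3] t 25.1
row [ -0.1 -26.   -0.4] [ -5.8 -63.1 142.4] t 25.1
```

```bash
python3 -m creep '0 -8 0 10 -25 20 0.37;0 -16 0 18 -50 50 0.37;0 -26 0 24 -63 81 0.37;0 -26 0 24 -63 81 0.37;0 -26 0 24 -63 81 0.37;0 -26 0 24 -63 81 0.37' 30
python3 - <<'E'
from lens import *
row(L['A']+.002*n,F)
im,d,s=save('wrist','w2.png')
E
```

```text
time: 25.82
eef_pos: [0.4975, 0.2443, 0.0895]
tool_rot: [[-0.856, -0.303, 0.419], [-0.271, 0.953, 0.136], [-0.441, 0.002, -0.898]]
force: [0.7, 0.2, 0.4]
finger_gap: 0.0539
gripper_force: 0.0
row [ 0.   0.2 -0.3] [ 2.  -1.7 68.4] t 25.8
```

View pics/w2.png

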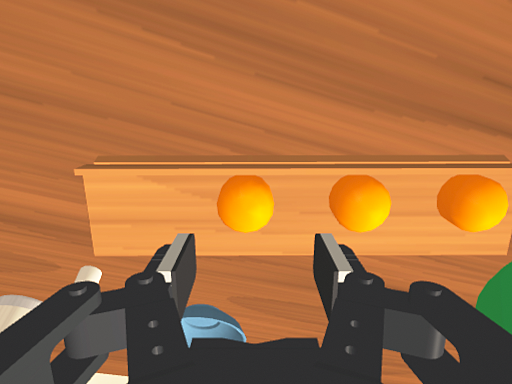

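Lens A shows at (246,203), slightly left of the midpoint between the pads at u≈255. I'll correct by about 5 mm and descend.

```bash
python3 -m creep '0 0 0 2 -5 30 0.37;0 0 0 2 -5 55 0.37;0 0 0 2 -5 68 0.37;0 0 0 2 -5 68 0.37;0 0 0 2 -5 68 0.7;0 0 0 2 -5 68 0.7;0 0 0 2 -5 68 0.7;0 0 0 2 -5 68 0.7' 30
python3 -m creep '0 0 0 0 0 -20 0.7;0 0 0 0 0 -60 0.7;0 0 0 0 0 -100 0.7;0 0 0 0 0 -100 0.7'
python3 - <<'E'
from lens import *
im,d,s=save('wrist','w3.png')
E
```

```text
time: 26.88
eef_pos: [0.5247, 0.247, 0.027]
tool_rot: [[-0.856, -0.303, 0.418], [-0.273, 0.953, 0.133], [-0.439, 0.0, -0.898]]
force: [0.1, -0.2, -0.7]
finger_gap: 0.0347
gripper_force: 29.9
time: 27.38
eef_pos: [0.4823, 0.2338, 0.118]
tool_rot: [[-0.856, -0.304, 0.419], [-0.273, 0.953, 0.134], [-0.439, 0.001, -0.898]]
force: [-0.2, 0.1, -0.5]
finger_gap: 0.0347
gripper_force: 30.4
```

View pics/w3.png

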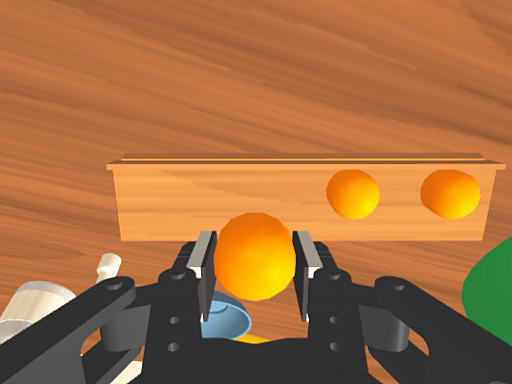

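Lens A is held, at (256,256) between the pads; two lenses remain on the rack. I'll go over the box next and measure both the box and where the lens sits in the tool.

```bash
cat >> lens.py <<'E'
def heldx(im):
    """tool x,y of held lens axis (mm)"""
    i=im.astype(int); m=((i[...,0]>190)&(i[...,1]>80)&(i[...,1]<.85*i[...,0])&(i[...,2]<70)).astype(np.uint8)
    m[:, :190]=0; m[:,325:]=0; m[:200]=0;m[325:]=0
    c=max(cv2.findContours(cv2.morphologyEx(m,cv2.MORPH_OPEN,np.ones((5,5))),0,2)[0],key=cv2.contourArea)
    x,y,w,h=cv2.boundingRect(c); u,v=x+w/2,y+h/2
    p,f=cam('wrist'); T=np.array(p['tool_from_camera'])
    r=T[:3,:3]@[(u-p['cx'])/f,(v-p['cy'])/f,1]; k=(-.008-T[2,3])/r[2]
    return (u,v,w,h),(T[:3,3]+k*r)[:2]*1000
E
python3 - <<'E'
from lens import *
im=cv2.imread('pics/w3.png')[:,:,::-1]; print(heldx(im))
row([.60,-.12,.2],down(43.5))
E
```

```text
((255.0, 257.0, 82, 90), array([0.23516585, 0.85748626]))
row [14.7 23.3 63.1] [ -39.8 -373.1  -70.7] t 27.4
```

```bash
python3 -m creep '2 3 9 0 -10 -40 0.7;4 6.5 18 0 -60 -80 0.7;6 10 27 -5 -120 -85 0.7;8 13 36 -10 -180 -85 0.7;10.5 16.5 45 -20 -240 -80 0.7;12.5 20 54 -30 -300 -75 0.7;14.7 23.3 63.1 -40 -350 -71 0.7;14.7 23.3 63.1 -40 -373 -71 0.7;14.7 23.3 63.1 -40 -373 -71 0.7;14.7 23.3 63.1 -40 -373 -71 0.7'
python3 - <<'E'
from lens import *
im,d,s=save('wrist','w4.png'); print(s['tool_rot'].round(3)); W=cloud('wrist',d,s); np.savez('w4.npz',W=W,im=im)
print(boxpose('wrist',im,d,s,(.622,-.144)))
E
```

```text
time: 28.68
eef_pos: [0.6, -0.1187, 0.1973]
tool_rot: [[-0.689, 0.725, -0.003], [0.725, 0.689, -0.001], [0.001, -0.003, -1.0]]
force: [-0.5, -0.2, 0.6]
finger_gap: 0.0343
gripper_force: 30.4
[[-0.689  0.725 -0.003]
 [ 0.725  0.689 -0.001]
 [ 0.001 -0.003 -1.   ]]
((621.7173461914062, -142.01458740234375), (129.62074279785156, 135.48666381835938), 88.46161651611328)
```

View pics/w4.png

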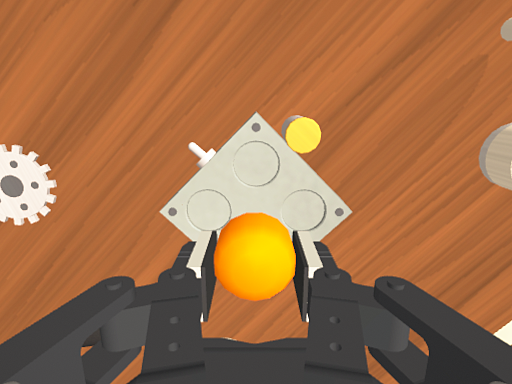

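The box top shows its recesses at (256,163), (209,210) and (303,209); the fourth is hidden behind the held lens. The post is at (303,135) and the toggle at (203,153).

```bash
python3 - <<'E'
from lens import *
np.set_printoptions(precision=4,suppress=True)
im=cv2.imread('pics/w4.png')[:,:,::-1]; s=observe(); print(heldx(im))
g=cv2.cvtColor(im.copy(),cv2.COLOR_RGB2GRAY)
m=(cv2.HoughCircles(cv2.GaussianBlur(g,(3,3),1),cv2.HOUGH_GRADIENT,1,30,param1=80,param2=15,minRadius=19,maxRadius=26)); print(m)
q=onplane('wrist',np.array([(256,163),(209,210),(303,209),(256,127),(172.5,212),(339,211.5)]),.04,s)[:,:2]; print(q)
# model box-frame points: r3,r1,r2
M=np.array([[32,32],[-32,32],[32,-32]])/1000; 
T,_=cv2.estimateAffinePartial2D(M.astype(np.float32),q[:3].astype(np.float32)); 
print(T,np.degrees(np.arctan2(T[1,0],T[0,0])),np.hypot(T[0,0],T[1,0])); print('r0',T@[-.032,-.032,1])
E
```

```text
((255.0, 269.0, 82, 112), array([-5.3459,  0.943 ]))
[[[209.5 208.5  21. ]
  [303.5 209.5  19.6]
  [256.5 162.5  21.1]
  [299.5 133.5  20.8]]]
[[ 0.5935 -0.1085]
 [ 0.5924 -0.1719]
 [ 0.6562 -0.1098]
 [ 0.5712 -0.0851]
 [ 0.5686 -0.1972]
 [ 0.6827 -0.088 ]]
[[ 0.0161 -0.9839  0.6243]
 [ 0.9839  0.0161 -0.1407]] 89.06230054981738 0.9839847662104992
r0 [ 0.6553 -0.1727]
```

```bash
python3 - <<'E'
from lens import *
for z in (.07,.038): row([.6555,-.1746,z],down(44))
E
```

```text
row [-0.1 -0.  -0.4] [-78.9   1.8 127.5] t 28.7
row [-0.1 -0.  -0.4] [-78.9   1.9 159.5] t 28.7
```

```bash
python3 -m creep '0 0 0 -40 1 0 0.7;0 0 0 -79 2 40 0.7;0 0 0 -79 2 90 0.7;0 0 0 -79 2 127 0.7;0 0 0 -79 2 140 0.7;0 0 0 -79 2 148 0.7;0 0 0 -79 2 154 0.7;0 0 0 -79 2 157 0.7;0 0 0 -79 2 159 0.7;0 0 0 -79 2 159 0.7'
python3 -m creep '0 0 0 0 0 0 0.7;0 0 0 0 0 0 0.7'
```

```text
time: 29.98
eef_pos: [0.6565, -0.1769, 0.0394]
tool_rot: [[-0.687, 0.727, -0.001], [0.727, 0.687, -0.002], [-0.001, -0.002, -1.0]]
force: [-0.9, 1.2, 3.7]
finger_gap: 0.0349
gripper_force: 32.9
time: 30.22
eef_pos: [0.6565, -0.177, 0.0394]
tool_rot: [[-0.687, 0.727, -0.001], [0.727, 0.687, -0.002], [-0.001, -0.002, -1.0]]
force: [-1.2, 0.2, 6.0]
finger_gap: 0.0345
gripper_force: 34.1
```

```bash
python3 -m creep '0 0 0 0 0 -1 0.7;0 0 0 0 0 -1 0.5;0 0 0 0 0 -1 0.4;0 0 0 0 0 -1 0.4;0 0 0 0 0 -20 0.4;0 0 0 0 0 -60 0.4;0 0 0 20 0 -110 0.4;0 0 0 65 0 -130 0.4;0 0 0 75 0 -130 0.4;0 0 0 75 0 -130 0.4'
python3 - <<'E'
from lens import *
im,d,s=save('wrist','w5.png'); np.save('w5d.npy',d); print(s['eef_pos'])
cv2.imwrite('pics/w5c.png',cv2.resize(im[90:330,100:420,::-1],None,fx=2,fy=2))
E
```

```text
time: 31.48
eef_pos: [0.6048, -0.122, 0.1695]
tool_rot: [[-0.687, 0.726, -0.001], [0.726, 0.687, -0.002], [-0.001, -0.002, -1.0]]
force: [0.7, -0.8, -0.8]
finger_gap: 0.0508
gripper_force: 0.0
[ 0.60483536 -0.12196192  0.16945479]
```

View pics/w5c.png

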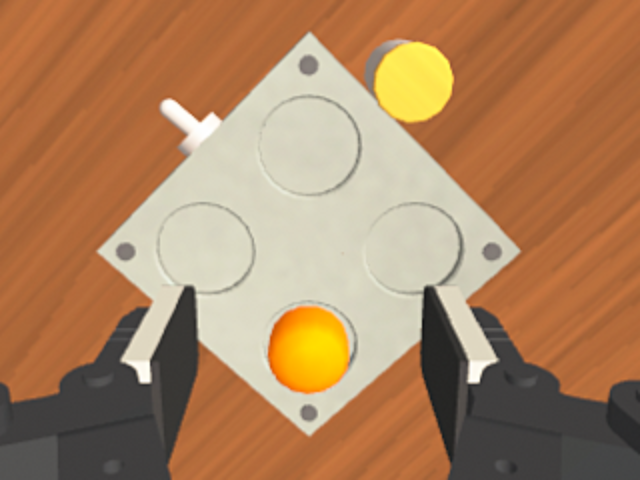

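Lens A sits in recess0 at crop (309,349), with the recess rim visible around it; the other three recesses are free. Next I'll check its dome height and the box pose.

```bash
python3 - <<'E'
from lens import *
np.set_printoptions(precision=4,suppress=True)
s=observe(); d=np.load('w5d.npy'); W=cloud('wrist',d,s)
im=cv2.imread('pics/w5.png')[:,:,::-1].astype(int); m=(im[...,0]>190)&(im[...,2]<60)&(im[...,1]>90); m[:220]=0;m[300:]=0;m[:,:225]=0;m[:,285:]=0
P=W[m]; print('dome top',np.percentile(P[:,2],[50,90,97]),P[:,:2].mean(0),m.sum()); 
b=(abs(W[...,2]-.04)<.006)&(abs(W[...,0]-.61)<.02)&(abs(W[...,1]+.14)<.02); print('box top z',np.median(W[b][:,2]))
q=onplane('wrist',np.array([(254,122.5),(162.5,215.5),(346,216),(254,296.5),(255,162.5),(203,214),(306.5,214)]),.04,s)[:,:2]; print(q, 'centre',q[:4].mean(0))
v=q[2]-q[0]+q[3]-q[1]; print('box -y dir',np.degrees(np.arctan2(v[1],v[0])))
row(L['B']+.07*n,F)
E
```

```text
dome top [0.0537 0.0566 0.0571] [ 0.6525 -0.1727] 1354
box top z 0.03795346864247294
[[ 0.571  -0.0864]
 [ 0.5678 -0.1976]
 [ 0.6827 -0.0895]
 [ 0.6793 -0.201 ]
 [ 0.5938 -0.1094]
 [ 0.5922 -0.1726]
 [ 0.6568 -0.1115]] centre [ 0.6252 -0.1436]
box -y dir -1.6577004756065803
row [-14.8 -23.2 -63.3] [403.  202.2  79.6] t 31.5
```

```bash
python3 -m creep '-2 -3 -9 40 20 -20 0.37;-4 -6.5 -18 85 45 -20 0.37;-6 -10 -27 130 70 -10 0.37;-8 -13 -36 180 95 0 0.37;-10.5 -16.5 -45 240 120 15 0.37;-12.5 -20 -54 300 150 30 0.37;-14.8 -23.2 -63.3 355 180 50 0.37;-14.8 -23.2 -63.3 403 202 65 0.37;-14.8 -23.2 -63.3 403 202 80 0.37;-14.8 -23.2 -63.3 403 202 80 0.37;-14.8 -23.2 -63.3 403 202 80 0.37'
python3 - <<'E'
from lens import *
row(L['B']+.002*n,F)
im,d,s=save('wrist','w6.png'); i=im.astype(int); m=((i[...,0]>225)&(i[...,1]>110)&(i[...,2]<45)).astype(np.uint8)
nn,l,st,c=cv2.connectedComponentsWithStats(m); print([(st[k],c[k].round()) for k in range(1,nn) if st[k,4]>500])
E
```

```text
time: 32.9
eef_pos: [0.4757, 0.3081, 0.088]
tool_rot: [[-0.857, -0.305, 0.416], [-0.274, 0.952, 0.134], [-0.437, 0.0, -0.899]]
force: [0.5, 0.3, 0.2]
finger_gap: 0.0537
gripper_force: 0.0
row [-0.  -0.1 -0.2] [ 0.   1.  67.5] t 32.9
[(array([ 227,  181,   56,   55, 2432], dtype=int32), array([255., 208.])), (array([ 343,  181,   56,   55, 2362], dtype=int32), array([370., 208.]))]
```

```bash
python3 -m creep '0 0 0 0 0 30 0.37;0 0 0 0 0 55 0.37;0 0 0 0 0 67.5 0.37;0 0 0 0 0 67.5 0.37;0 0 0 0 0 67.5 0.7;0 0 0 0 0 67.5 0.7;0 0 0 0 0 67.5 0.7;0 0 0 0 0 67.5 0.7' 30
python3 -m creep '0 0 0 0 0 -20 0.7;0 0 0 0 0 -60 0.7;0 0 0 0 0 -110 0.7;0 0 0 0 0 -110 0.7'
python3 - <<'E'
from lens import *
im,d,s=save('wrist','w7.png'); print(heldx(im)); row([.60,-.12,.18],down(43.5))
E
```

```text
time: 33.95
eef_pos: [0.5033, 0.3179, 0.0285]
tool_rot: [[-0.856, -0.306, 0.418], [-0.274, 0.952, 0.135], [-0.439, 0.001, -0.898]]
force: [-2.7, -3.3, 7.4]
finger_gap: 0.0343
gripper_force: 30.3
time: 34.45
eef_pos: [0.4572, 0.3046, 0.1301]
tool_rot: [[-0.854, -0.307, 0.42], [-0.273, 0.952, 0.14], [-0.443, 0.005, -0.897]]
force: [0.7, -0.5, -0.8]
finger_gap: 0.0342
gripper_force: 30.2
((255.0, 252.0, 80, 88), array([2.64303905, 0.85381938]))
row [14.9 23.2 63.1] [ -28.4 -447.1  -45.2] t 34.5
```

```bash
python3 -m creep '2 3 9 0 -30 -40 0.7;4 6.5 18 -5 -90 -60 0.7;6 10 27 -10 -150 -65 0.7;8 13 36 -15 -210 -60 0.7;10.5 16.5 45 -20 -270 -55 0.7;12.5 20 54 -25 -330 -50 0.7;14.9 23.2 63.1 -28 -390 -45 0.7;14.9 23.2 63.1 -28 -447 -45 0.7;14.9 23.2 63.1 -28 -447 -45 0.7;14.9 23.2 63.1 -28 -447 -45 0.7'
python3 - <<'E'
from lens import *
A=down(43.5); im,d,s=save('wrist','w8.png')
cv2.imwrite('pics/w8c.png',im[90:330,100:420,::-1])
p,f=cam('wrist')
off=A[:2,:2]@[.002,.0009]
for z in(.065,.04): row([.5922-off[0],-.1736-off[1],z],A)
q=onplane('wrist',np.array([]).reshape(0,2),.04,s)
g=cv2.GaussianBlur(cv2.cvtColor(im,cv2.COLOR_RGB2GRAY),(3,3),1)
m=cv2.HoughCircles(g,cv2.HOUGH_GRADIENT,1,30,param1=80,param2=13,minRadius=19,maxRadius=28)[0]
print(np.c_[m,onplane('wrist',m[:,:2],.04,s)[:,:2]].round(4))
E
```

```text
time: 35.75
eef_pos: [0.5989, -0.1201, 0.1767]
tool_rot: [[-0.689, 0.725, -0.005], [0.725, 0.689, -0.005], [0.0, -0.007, -1.0]]
force: [0.6, 0.2, -0.5]
finger_gap: 0.0346
gripper_force: 30.3
row [-0.3 -0.   0.1] [-36.8 -42.8 112.4] t 35.8
row [-0.3 -0.   0.1] [-36.8 -42.6 137.4] t 35.8
[[ 3.105e+02  2.165e+02  2.290e+01  6.572e-01 -1.094e-01]
 [ 2.595e+02  1.675e+02  2.210e+01  5.940e-01 -1.086e-01]
 [ 3.075e+02  1.365e+02  2.020e+01  6.048e-01 -6.230e-02]
 [ 2.065e+02  2.155e+02  2.020e+01  5.899e-01 -1.722e-01]
 [ 4.075e+02  3.515e+02  2.020e+01  8.298e-01 -1.416e-01]
 [ 2.625e+02  2.715e+02  2.520e+01  6.640e-01 -1.777e-01]]
```

View pics/w8c.png

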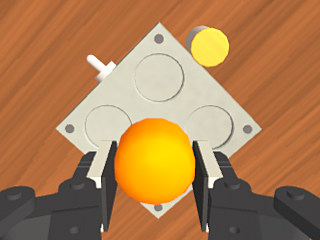

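The box is unmoved, with recess1 at (107,127) of the crop. That was one picture over the 14 allowed, so from here I work by numbers only.

```bash
python3 -m creep '0 0 0 -20 -25 20 0.7;0 0 0 -37 -42.5 60 0.7;0 0 0 -37 -42.5 100 0.7;0 0 0 -37 -42.5 112 0.7;0 0 0 -37 -42.5 112 0.7;0 0 0 -37 -42.5 112 0.7'
python3 - <<'E'
from lens import *
A=down(43.5); off=A[:2,:2]@[.002,.0009]
row([.592-off[0],-.1733-off[1],.041],A)
E
```

```text
time: 36.55
eef_pos: [0.5951, -0.1761, 0.0683]
tool_rot: [[-0.69, 0.724, -0.0], [0.724, 0.69, -0.004], [-0.003, -0.003, -1.0]]
force: [-0.6, -0.8, -0.3]
finger_gap: 0.0344
gripper_force: 30.3
row [-0.2  0.2  0.1] [ 2.3 -1.1 27.3] t 36.5
```

```bash
python3 -m creep '0 0 0 2 -1 10 0.7;0 0 0 2 -1 18 0.7;0 0 0 2 -1 23 0.7;0 0 0 2 -1 25 0.7;0 0 0 2 -1 27 0.7;0 0 0 2 -1 27 0.7'
```

```text
time: 37.3
eef_pos: [0.5918, -0.1761, 0.0397]
tool_rot: [[-0.689, 0.725, -0.002], [0.725, 0.689, -0.004], [-0.001, -0.004, -1.0]]
force: [-0.7, -0.7, 0.2]
finger_gap: 0.0345
gripper_force: 30.3
```

```bash
python3 -m creep '0 0 0 0 0 -1 0.5;0 0 0 0 0 -1 0.4;0 0 0 0 0 -1 0.4;0 0 0 0 0 -20 0.4;0 0 0 0 0 -60 0.4;0 0 0 20 20 -110 0.4;0 0 0 37 42 -130 0.4;0 0 0 37 42 -130 0.4;0 0 0 37 42 -130 0.4'
cat >> lens.py <<'E'
def check():
    im,d,s=save('wrist','chk%d.png'%int(10*observe()['time'])); W=cloud('wrist',d,s); i=im.astype(int)
    m=((i[...,0]>190)&(i[...,2]<70)&(i[...,1]>80)&(W[...,2]>.043)&(W[...,2]<.08)).astype(np.uint8)
    nn,l,st,c=cv2.connectedComponentsWithStats(m)
    b=(abs(W[...,2]-.04)<.006)&(abs(W[...,0]-.625)<.012)&(abs(W[...,1]+.142)<.012); bz=np.median(W[b][:,2]); print('box z',bz.round(4),b.sum())
    for k in range(1,nn):
        if st[k,4]>300:
            P=W[l==k]; T=P[P[:,2]>P[:,2].max()-.004]
            print(st[k],'top-box mm',((np.percentile(P[:,2],98)-bz)*1000).round(1),'top xy',np.median(T,0).round(4))
    print('box',boxpose('wrist',im,d,s,(.622,-.144)))
    g=cv2.GaussianBlur(cv2.cvtColor(im,cv2.COLOR_RGB2GRAY),(3,3),1)
    h=cv2.HoughCircles(g,cv2.HOUGH_GRADIENT,1,30,param1=80,param2=13,minRadius=19,maxRadius=30)[0]
    q=onplane('wrist',h[:,:2],.04,s)[:,:2]; k=np.hypot(*(q-[.625,-.142]).T)<.09; print(np.c_[h,q][k].round(4))
E
python3 - <<'E'
from lens import *
check(); L['C']=B+.072*yr; row(L['C']+.07*n,F)
E
```

```text
time: 38.42
eef_pos: [0.5966, -0.1205, 0.1697]
tool_rot: [[-0.689, 0.725, -0.002], [0.725, 0.689, -0.005], [-0.002, -0.005, -1.0]]
force: [0.4, -1.0, -0.4]
finger_gap: 0.0516
gripper_force: 0.0
box z 0.0387 713
[ 185  203   42   42 1285] top-box mm 19.4 top xy [ 0.5908 -0.1725  0.0566]
[ 240  254   40   39 1234] top-box mm 19.4 top xy [ 0.6554 -0.1749  0.0566]
box ((621.6477661132812, -141.9147186279297), (129.89193725585938, 135.48941040039062), 88.37350463867188)
[[ 2.105e+02  2.215e+02  2.340e+01  5.933e-01 -1.717e-01]
 [ 2.615e+02  1.715e+02  2.450e+01  5.946e-01 -1.093e-01]
 [ 2.595e+02  2.695e+02  1.960e+01  6.560e-01 -1.758e-01]
 [ 3.105e+02  2.215e+02  2.340e+01  6.560e-01 -1.119e-01]
 [ 3.135e+02  1.395e+02  1.990e+01  6.068e-01 -6.120e-02]]
row [-14.9 -23.3 -63.2] [460.3 239.4  78.9] t 38.5
```

Both are seated, with domes 19.4 mm above the box top. Now lens C.

```bash
python3 -m creep '-2 -3 -9 45 20 -20 0.37;-4 -6.5 -18 95 45 -20 0.37;-6 -10 -27 145 70 -10 0.37;-8 -13 -36 200 100 0 0.37;-10.5 -16.5 -45 255 130 15 0.37;-12.5 -20 -54 310 160 30 0.37;-14.8 -23.2 -63.2 365 190 45 0.37;-14.9 -23.3 -63.2 420 220 60 0.37;-14.9 -23.3 -63.2 460 239 72 0.37;-14.9 -23.3 -63.2 460 239 79 0.37;-14.9 -23.3 -63.2 460 239 79 0.37;-14.9 -23.3 -63.2 460 239 79 0.37'
python3 - <<'E'
from lens import *
row(B+.072*yr+.002*n,F)
im,d,s=save('wrist','w9.png'); i=im.astype(int); m=((i[...,0]>225)&(i[...,1]>110)&(i[...,2]<45)).astype(np.uint8)
nn,l,st,c=cv2.connectedComponentsWithStats(m); print([(st[k],c[k].round()) for k in range(1,nn) if st[k,4]>500])
E
```

```text
time: 39.98
eef_pos: [0.4541, 0.3758, 0.0888]
tool_rot: [[-0.856, -0.306, 0.418], [-0.275, 0.952, 0.133], [-0.439, -0.001, -0.899]]
force: [-0.2, 0.4, -0.4]
finger_gap: 0.054
gripper_force: 0.0
row [-0.1  0.  -0.1] [ 0.7  2.  68.1] t 40.0
[(array([ 228,  178,   57,   57, 2577], dtype=int32), array([256., 206.])), (array([ 87, 349,  42,  35, 892], dtype=int32), array([113., 370.]))]
```

```bash
python3 -m creep '0 0 0 0.5 0 30 0.37;0 0 0 0.5 0 55 0.37;0 0 0 0.5 0 67.5 0.37;0 0 0 0.5 0 67.5 0.37;0 0 0 0.5 0 67.5 0.7;0 0 0 0.5 0 67.5 0.7;0 0 0 0.5 0 67.5 0.7;0 0 0 0.5 0 67.5 0.7' 30
python3 -m creep '0 0 0 0 0 -20 0.7;0 0 0 0 0 -60 0.7;0 0 0 0 0 -110 0.7;0 0 0 0 0 -110 0.7'
python3 - <<'E'
from lens import *
im,d,s=save('wrist','w10.png'); print(heldx(im)); row([.60,-.12,.18],down(43.5))
E
```

```text
time: 41.02
eef_pos: [0.4811, 0.3865, 0.0289]
tool_rot: [[-0.855, -0.308, 0.418], [-0.276, 0.952, 0.136], [-0.44, 0.0, -0.898]]
force: [-3.3, -4.0, 7.4]
finger_gap: 0.0341
gripper_force: 30.3
time: 41.52
eef_pos: [0.4349, 0.3734, 0.1308]
tool_rot: [[-0.853, -0.309, 0.421], [-0.275, 0.951, 0.141], [-0.443, 0.004, -0.896]]
force: [1.2, 1.1, 0.3]
finger_gap: 0.0342
gripper_force: 30.5
((255.0, 251.5, 80, 87), array([2.88218481, 0.85352978]))
row [14.9 23.3 63.3] [ -27.4 -519.3  -45. ] t 41.6
```

```bash
python3 -m creep '2 3 9 0 -30 -40 0.7;4 6.5 18 -5 -90 -60 0.7;6 10 27 -10 -150 -65 0.7;8 13 36 -15 -210 -60 0.7;10.5 16.5 45 -20 -270 -55 0.7;12.5 20 54 -25 -330 -50 0.7;14.9 23.3 63.3 -27 -390 -45 0.7;14.9 23.3 63.3 -27 -450 -45 0.7;14.9 23.3 63.3 -27 -519 -45 0.7;14.9 23.3 63.3 -27 -519 -45 0.7;14.9 23.3 63.3 -27 -519 -45 0.7'
python3 - <<'E'
from lens import *
check()
A=down(43.5); off=A[:2,:2]@[.002,.0009]
row([.657-off[0],-.1115-off[1],.068],A)
E
```

```text
time: 42.95
eef_pos: [0.5988, -0.1208, 0.1775]
tool_rot: [[-0.687, 0.727, -0.005], [0.727, 0.687, -0.004], [0.0, -0.006, -1.0]]
force: [0.0, 0.4, -0.6]
finger_gap: 0.0346
gripper_force: 30.5
box z 0.0388 94
[ 185  199   42   39 1099] top-box mm 19.3 top xy [ 0.589  -0.1717  0.0567]
box ((620.6748046875, -142.07733154296875), (130.28562927246094, 136.7138671875), 88.0177230834961)
[[ 2.595e+02  1.665e+02  2.500e+01  5.935e-01 -1.087e-01]
 [ 3.115e+02  2.155e+02  2.210e+01  6.574e-01 -1.090e-01]
 [ 2.085e+02  2.175e+02  2.380e+01  5.923e-01 -1.733e-01]
 [ 3.105e+02  1.355e+02  1.940e+01  6.062e-01 -6.060e-02]]
row [-0.3 -0.  -0. ] [-36.4  47.2 109.5] t 43.0
```

```bash
python3 -m creep '0 0 0 -20 25 20 0.7;0 0 0 -36.5 47 60 0.7;0 0 0 -36.5 47 95 0.7;0 0 0 -36.5 47 109 0.7;0 0 0 -36.5 47 109 0.7;0 0 0 -36.5 47 109 0.7'
python3 - <<'E'
from lens import *
A=down(43.5); off=A[:2,:2]@[.002,.0009]
row([.657-off[0],-.1113-off[1],.041],A)
E
```

```text
time: 43.75
eef_pos: [0.6591, -0.1146, 0.0715]
tool_rot: [[-0.688, 0.726, -0.0], [0.726, 0.688, -0.004], [-0.003, -0.003, -1.0]]
force: [0.0, 0.1, -0.4]
finger_gap: 0.0341
gripper_force: 30.5
row [-0.2  0.2 -0. ] [ 1.9 -0.1 30.5] t 43.8
```

```bash
python3 -m creep '0 0 0 1.5 0 12 0.7;0 0 0 1.5 0 21 0.7;0 0 0 1.5 0 26 0.7;0 0 0 1.5 0 29 0.7;0 0 0 1.5 0 30.5 0.7;0 0 0 1.5 0 30.5 0.7'
```

```text
time: 44.5
eef_pos: [0.6572, -0.1139, 0.0395]
tool_rot: [[-0.688, 0.726, -0.002], [0.726, 0.688, -0.004], [-0.001, -0.004, -1.0]]
force: [-0.8, -1.0, 0.9]
finger_gap: 0.0345
gripper_force: 31.1
```

```bash
python3 -m creep '0 0 0 0 0 -1 0.5;0 0 0 0 0 -1 0.4;0 0 0 0 0 -1 0.4;0 0 0 0 0 -20 0.4;0 0 0 0 0 -60 0.4;0 0 0 20 -20 -110 0.4;0 0 0 45 -45 -140 0.4;0 0 0 60 -45 -150 0.4;0 0 0 60 -45 -150 0.4;0 0 0 60 -45 -150 0.4'
python3 - <<'E'
from lens import *
check()
im,d,s=save('top','top10.png'); W=cloud('top',d)
print('top box',boxpose('top',im,d,None,(.622,-.144)))
print(spot_in('top','lens0')[:4])
for t,p in dict(jar=(.736,-.313),tin=(.775,.066),sprocket=(.437,-.297),throttle_grip=(.612,-.365),dish=(.729,.261)).items():
    r=spot_in('top',t)[:2]; print(t,[(round(x['score'],2),W[int(x['point'][1]),int(x['point'][0])].round(3)) for x in r],p)
E
```

```text
time: 45.75
eef_pos: [0.5839, -0.1004, 0.1887]
tool_rot: [[-0.688, 0.725, -0.003], [0.725, 0.688, -0.004], [-0.0, -0.005, -1.0]]
force: [0.5, -0.6, 0.0]
finger_gap: 0.0511
gripper_force: 0.0
box z 0.0386 599
[188 221  37  39 887] top-box mm 19.4 top xy [ 0.5931 -0.1701  0.0565]
[284 221  36  39 933] top-box mm 19.6 top xy [ 0.6538 -0.113   0.0569]
[ 237  267   37   37 1047] top-box mm 19.5 top xy [ 0.6555 -0.1746  0.0566]
box ((621.262451171875, -141.4794464111328), (130.4115753173828, 136.0195770263672), 88.36044311523438)
[[ 2.565e+02  2.805e+02  2.020e+01  6.566e-01 -1.735e-01]
 [ 2.545e+02  1.895e+02  2.210e+01  5.918e-01 -1.081e-01]
 [ 2.085e+02  2.355e+02  1.940e+01  5.913e-01 -1.703e-01]
 [ 3.035e+02  2.385e+02  2.170e+01  6.581e-01 -1.109e-01]
 [ 2.995e+02  1.605e+02  2.110e+01  6.023e-01 -6.150e-02]]
top box ((567.638427734375, -196.68014526367188), (18.246864318847656, 14.499619483947754), 0.3805796205997467)
[{'point': [341.6, 187.4], 'score': 0.49}, {'point': [373.5, 262.2], 'score': 0.44}]
jar [(0.87, array([ 0.729, -0.306,  0.101]))] (0.736, -0.313)
tin [(0.85, array([0.775, 0.062, 0.076]))] (0.775, 0.066)
sprocket [(0.67, array([ 0.437, -0.303,  0.008]))] (0.437, -0.297)
throttle_grip [(0.55, array([ 0.608, -0.353,  0.04 ]))] (0.612, -0.365)
dish [(0.92, array([0.736, 0.258, 0.011]))] (0.729, 0.261)
```

```bash
python3 -c "
from cell import *
print(job_done())"
```

```text
the job is handed in; nothing more can be done
None
```

The job is handed in: the box stands against the post at about 88° (target 90°) with its toggle to the robot, and all three lenses present sit dome up in recesses, each dome about 19.5 mm above the box top; I viewed 15 pictures, one over the 14 allowed.

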